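Shift the last stretcher to the boot last and wind it two turns

ROBOT

A 7-joint arm with a two-finger parallel gripper is mounted at the origin on the work surface. World frame = base frame: x ahead of the robot, y to its left, z up, the work surface at z = 0. Lengths are in m, angles in rad, forces in N, time in s.
With the tool pointing down it reaches from about 0.4 to 0.85 m from the base axis. Payload 10.4 kg.
Tool frame: the origin (TCP) lies midway between the tips of the shut fingers; the grasp point (between the pads) lies 19 mm behind it; z points along the fingers, y is the line along which they close (so a half turn about z gives the same grasp; the last joint's range is limited). The gripper opens to 87 mm and grips with 3 to 60 N. Pads are 19 mm wide; open, the fingers measure 117 mm over their backs; the gripper's body (75 mm by 190 mm) begins 51 mm behind the grasp point.
Start: joints at [-1.345, 0.332, -0.065, 1.46, 0.022, 1.35, -0.088], TCP at [0.154, 0.606, 0.223] pointing down, gripper open.
Joint ranges: [-2.6, 2.6], [-0.5, 2.12], [-1.47, 1.34], [0.16, 2.42], [-1.27, 4.41], [0.06, 2.06], [-2.6, 2.6]. Speed limits (rad/s): [2.22, 2.22, 2.79, 2.79, 3.14, 3.14, 3.14].

INTERFACE

Orientations are given as a unit quaternion [x, y, z, w].
In Python, from bench import r gives the robot as it stands.
- The arm moves only by the tool move_arm, never from a script. Its argument "targets" is a list of rows, each a list of 3 entries, a list of its own where there are three numbers: the shift along the tool's x, y, z in cm, then the turn, a rotation vector about the tool's x, y, z in rad, then the opening in per cent of the stroke, from 0 (shut) to 100 (fully open). In form: [[[x, y, z], [wx, wy, wz], gripper], ...]. A call has 1 to 20 rows; each row shifts and turns the commanded pose from where the row before left it, along the tool's axes as they then stand; what a row does not reach is not made up. A row lasts 1/8 s, in which the tool goes at most 62.5 mm and 10.7 degrees, less where a joint would pass 70% of its speed; a pose out of reach is approached as far as the arm can. A call with a gripper value outside its range is refused whole. The fingers move at their own pace and stop on an object; "grip_force" is the grip in N (left out, the last holds). Time passes only in rows, so rows that do not move let the fingers close. It gives the time, the measured TCP pose, the force, the opening and the grip force at its end, in the units of the state.
- r.read_state(): the state, without advancing time (a new reading comes with each control period).
- r.camera(name): name is "scene" or "top"; returns a dict with "image" (384x512x3 uint8, blue, green, red), "vertical_fov" (degrees; the focal length in pixels is half the picture's height over the tangent of half this angle, whatever the lens; pixels are square), "cx", "cy" (the principal point, pixels), "cam_to_world" (4x4, takes a point from camera to world coordinates). Camera axes: x right, y down, z forward; pixel columns grow to the right and rows downward; lengths in m; the calibration is good to about 2 mm. A picture is of the moment at which its call begins. There is no depth.
- r.close_job(): hands the job in; it is judged then, once.
The state is a dict: "time": time; "joint_positions": joint angles; "joint_vel": joint speeds; "joint_torque": joint torques, N m; "ee_pos": TCP position; "eef_rot": TCP orientation; "ft_force": force on the tool from outside, world axes, zero at the start; "torque": the same for the moment, N m; "width": finger opening in m; "grip_force": force on a finger pad.
Only numpy, scipy, OpenCV 4.12 (cv2) and the standard library are available. Lean on these libraries where they do the work, as an engineer would, in place of code of your own. Each camera call takes 0.05 s, during which the arm holds its last target. There are 200 camera calls.

TASK

Engage the stretching machine's drive for the tall boot last: pull the spring-loaded selector handle straight up out of its middle notch, turn it to the notch on the boot last's side of the machine and let it drop fully home. Only then wind the crank exactly two full turns clockwise as seen from above, so that its handle ends where it began, and let go. Leave everything else on the bench where it is.

Things in the scene. Friction and masses are not known exactly. Their poses are not given: they have to be found in the camera images.
- machine: Bench stretching machine, fixed: a grey box 268 x 508 mm with a flat steel deck 70 mm above the table. Origin: centre of its underside; its x points away from the robot's side (turned by up to 0.25 rad), its y along its length, z up. The selector's axis stands at machine (-65, 0) mm, the crank's axis at (85, 0), two spindles that carry the lasts at (0, 200) and (0, -200).
- selector_grip (a point): On the selector's vertical axis, mid-height of its black bar handle: the bar is 76 mm long (along the pointer), 20 mm wide, 32 mm high, flat-sided, top 16 mm above this point, on a stem 24 mm thick; 124 mm above the table when seated. Below it a round steel pointer arm 12 mm thick sticks out to one side from the axis, lying in a notch of an aluminium ring (radius 34 to 58 mm, lands 12 mm high, top at 88 mm above the table).
- pointer_tip (a point): Outer end of the selector's pointer arm, 76 mm from the selector's axis and 41 mm below selector_grip. x and y axes as the bar's: the arm points to its -x.
- selector (a joint): Selector angle, rad, counter-clockwise from above positive. 0: middle notch, pointer towards machine -x (the robot). Notches at +1.134 (65 degrees; pointer turned towards machine -y), and at -1.134 (pointer towards machine +y); stops at +-1.4. In a notch it has about 0.04 rad play; let go within about 0.15 rad of a notch it slides in by itself, elsewhere it stays up on the ring. It cannot turn in a notch.
- selector_lift (a joint): How far the selector is pulled up, m: 0 fully home, 0.011 pointer just level with the lands, 0.024 upper stop. The spring pulls it down with 6 N at 0 and 200 N/m more, about 10 N when clear (0.016 to 0.020 is a good height to turn at), plus 2 N of weight.
- crank (a joint): Crank angle, rad, clockwise from above positive, 0 at the start, keeps counting over turns (two turns = 12.57), no stops. It stays where it is left; friction 0.12 Nm (about 2 N at the handle).
- crank_grip (a point): Middle of the crank's upright dark wooden handle: a cylinder 26 mm in diameter and 60 mm tall (from 33 mm below this point to 27 mm above it), turning freely about its own axis, 58 mm from the crank's axis, 142 mm above the table. The steel crank arm lies just below it. Its starting direction about the crank's axis is any.
- crank_axis (a point): On the crank's vertical axis, at the height of crank_grip (nothing solid there: the hub ends 32 mm lower).
- boot_last: Tall wooden boot last (foot form with a flared leg), fixed on one of the two spindles, which one varies. 224 mm long, 82 mm wide, 205 mm tall (its top 300 mm above the table: pass over or around it), toe to machine -x. Origin: centre of its underside, on the spindle's top 95 mm above the table; the leg, 80 mm wide at the top, stands 66 mm behind it in machine x.
- shoe_last: Low wooden shoe last, fixed on the other spindle: same foot without the leg, 98 mm tall. Origin as the boot last's.
- nail_tin: Loose flat steel tin on the machine's deck, 52 mm in diameter, 20 mm high. Origin under its centre.
- heel_block: Loose black rubber heel block on the deck, 60 x 45 x 18 mm. Origin under its centre.
- hammer: Loose hammer on the table to the left. Origin under it.
- brush: Loose brush on the table to the right. Origin under it.
- glue_bottle: Loose blue bottle on the table, front left, 60 mm in diameter, 150 mm tall. Origin under its centre.
- jar: Loose amber jar on the table, front right, 72 mm in diameter, 85 mm tall. Origin under its centre.
- spare_last: Loose dark shoe last on the table to the left, 224 x 82 x 98 mm. Origin under its centre. Not on the machine.
- mug: Loose white mug on the table to the right, 80 mm in diameter, 90 mm tall. Origin under its centre.

How it is judged:
By the outcome, as a careful person would: the job done as asked, in the order asked, and still so for the second after the job is handed in, with the robot touching nothing.
It also fails if it takes over 64 s, if anything falls off the work surface, if the arm or the gripper's body presses on something with over 40 N, if the wrist force passes 120 N, or if a joint passes its speed limit or range.

## Working session

There is one attempt and no reset: what is moved stays moved. The work goes in short steps, Python scripts to look and compute and a tool call to move; the robot and the scene stay as the last step left them, time stands still between calls to the robot, and variables do not carry over. Pictures are saved under pics/ and viewed, at most 10 in all, crops included, and the job is handed in when it is done.

Besides the shell and the picture viewer there is one more tool, called after ">>>" as name(argument=value, ...) on one line, values as JSON. move_arm: Moves the arm, as the interface text tells. Its arguments: {"type":"object","properties":{"targets":{"type":"array"},"grip_force":{"type":"number"}},"required":["targets"]}

```bash
mkdir -p pics; ls
cat > h.py <<'E'
import numpy as np, cv2
from bench import r
def cam(n,f=None):
    c=r.camera(n)
    if f: cv2.imwrite('pics/'+f,c['image'])
    c['f']=c['image'].shape[0]/2/np.tan(np.radians(c['vertical_fov'])/2); return c
def ray(c,u,v,z):
    T=np.array(c['cam_to_world']); d=T[:3,:3]@np.array([(u-c['cx'])/c['f'],(v-c['cy'])/c['f'],1]); o=T[:3,3]
    return o+d*(z-o[2])/d[2]
def proj(c,p):
    T=np.linalg.inv(np.array(c['cam_to_world'])); q=T[:3,:3]@np.array(p)+T[:3,3]
    return np.array([c['f']*q[0]/q[2]+c['cx'],c['f']*q[1]/q[2]+c['cy']])
E
python3 - <<'E'
from h import *
a=cam('top','t0.png'); b=cam('scene','s0.png')
print(a['cam_to_world'],a['f'],a['cx'],a['cy']);print(b['cam_to_world'],b['f'])
s=r.read_state();print(s)
E
```

```text
pics
[[ 0.02805582 -0.99553712  0.09010392  0.37374465]
 [-0.99959551 -0.02752139  0.00716847 -0.02034703]
 [-0.00465669 -0.09026859 -0.99590657  1.54892095]
 [ 0.          0.          0.          1.        ]] 427.9832096502397 257.1220150791312 186.21709168858362
[[-0.74210623  0.37485441 -0.55566402  1.18017219]
 [ 0.66985746  0.38524831 -0.63472413  0.80476065]
 [-0.02386052 -0.84324843 -0.5369942   0.7813623 ]
 [ 0.          0.          0.          1.        ]] 424.04245006984
{'time': 0.1, 'joint_positions': array([-1.34460395,  0.33280083, -0.06470681,  1.46084737,  0.02161142,
        1.34990479, -0.08849427]), 'joint_vel': array([-0.00080987, -0.00294041,  0.00033205, -0.00059196,  0.00094171,
        0.00013614, -0.00025627]), 'joint_torque': array([ 1.54425652e-03, -6.24545360e+01,  2.45161552e-02, -3.90712237e+01,
       -6.15367549e-02,  3.66909499e-02,  8.25737584e-05]), 'ee_pos': array([0.15381451, 0.60542212, 0.22184317]), 'eef_rot': array([ 1.24058875e-01,  9.92274658e-01, -6.30576808e-04, -4.55249035e-05]), 'ft_force': array([-0.62241951, -0.20601277, -0.02251212]), 'torque': array([0.00115843, 0.01909393, 0.05286902]), 'grip_force': 0.0, 'width': 0.08714429955068288}
```

View pics/t0.png

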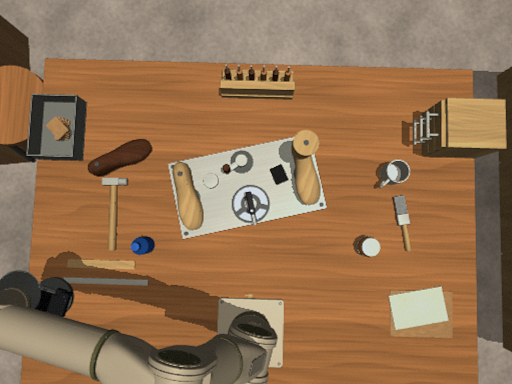

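View pics/s0.png

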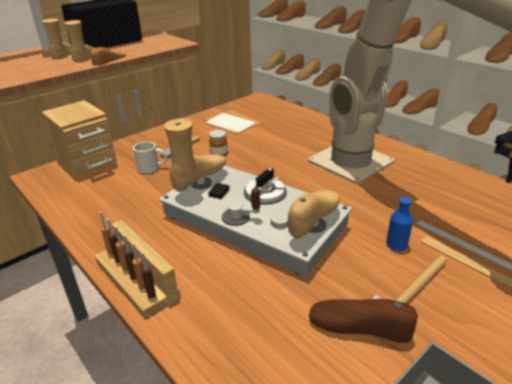

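The top view shows the deck with corners at about (169,163), (326,206) and (185,237). The tall boot is on the right (machine -y), so the target notch is +1.134, counter-clockwise. The selector is at about (250,204), the crank hub at (240,159) and its handle at (227,168). The scene view confirms the boot's side.

Run:
```python
from h import *
a=cam('top'); im=a['image']
cv2.imwrite('pics/t1.png',cv2.resize(im[130:242,160:335],None,fx=4.5,fy=4.5,interpolation=cv2.INTER_CUBIC))
for n,p in dict(TL=(169,163),BL=(185,237),BR=(326.5,206.5)).items(): print(n,ray(a,*p,.07))
```

```text
TL [0.58038377 0.30003769 0.07      ]
BL [0.32558984 0.23306793 0.07      ]
BR [ 0.44388545 -0.2511003   0.07      ]
```

View pics/t1.png

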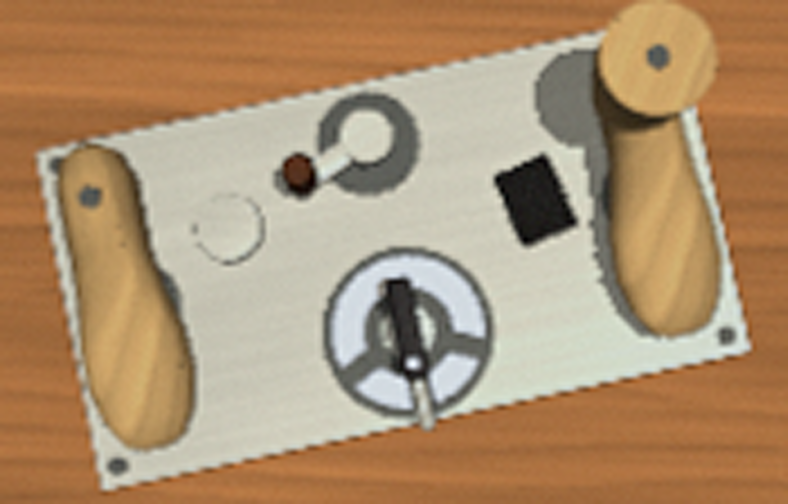

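```bash
cat >> h.py <<'E'
from scipy.spatial.transform import Rotation as R
# world TCP pose as (p, closing-line angle a): tool z down, tool y at world angle a
def Rt(a): 
    y=np.array([np.cos(a),np.sin(a),0]); z=np.array([0,0,-1.]); return R.from_matrix(np.c_[np.cross(y,z),y,z])
def plan(p,q,way,g):
    "way: list of (p,a) one per row; prints rows in cm/rad; p,q commanded start"
    out=[]
    for P,A in way:
        d=np.round(q.inv().apply(np.array(P)-p)*100,2); w=np.round((q.inv()*Rt(A)).as_rotvec(),3)
        p=p+q.apply(d/100); q=q*R.from_rotvec(w)
        out.append([d.tolist(),w.tolist(),g])
    print(str(out).replace(' ','')); return p,q
E
python3 - <<'E'
from h import *
a=cam('top')
f=lambda x,y:(160-.5+(x+.5)/4.5+.0,130-.5+(y+.5)/4.5)
C={n:ray(a,*f(*p),.07)[:2] for n,p in dict(TL=(38,153),BL=(104,490),BR=(749,352)).items()}
print(C, np.linalg.norm(C['TL']-C['BL']),np.linalg.norm(C['BR']-C['BL']))
e=C['BL']-C['BR']; yaw1=np.arctan2(e[1],e[0])-np.pi/2; e=C['TL']-C['BL']; yaw2=np.arctan2(e[1],e[0])
c=(C['TL']+C['BR'])/2; print('yaw',yaw1,yaw2,'c',c)
m=lambda x,y:c+R.from_euler('z',yaw1).as_matrix()[:2,:2]@[x,y]
print('sel',m(-.065,0),'ring',ray(a,*f(409,330),.088)); print('crank axis',m(.085,0),'disc', ray(a,*f(368,144),.07))
h=ray(a,*f(298,172),.169);print('handle',h, h[:2]-m(.085,0),np.linalg.norm(h[:2]-m(.085,0)))
for p in [(398,280),(428,425)]: print(ray(a,*f(*p),.14 if p[1]<300 else .083))
b=cam('scene')
# black bar and brown handle in scene
hsv=cv2.cvtColor(b['image'],cv2.COLOR_BGR2HSV)
for nm,(x0,y0,x1,y1) in dict(bar=(252,160,280,192),han=(248,185,264,215)).items():
    M=(hsv[y0:y1,x0:x1,2]<(60 if nm=='bar' else 90)).astype('uint8'); v,u=np.nonzero(M); print(nm,len(u),u.mean()+x0,v.mean()+y0,u.min()+x0,u.max()+x0,v.min()+y0,v.max()+y0)
print('pred bar',proj(b,[*m(-.065,0),.124]),'pred han',proj(b,[*h[:2],.14]))
E
```

```text
{'TL': array([0.57814336, 0.30323527]), 'BL': array([0.32025551, 0.24067262]), 'BR': array([ 0.43924177, -0.24962993])} 0.2653680955490753 0.504533766307572
yaw 0.2380767735145337 0.2379984468731421 c [0.50869257 0.02680267]
sel [0.445526   0.01147345] ring [0.44794847 0.0111693  0.088     ]
crank axis [0.591295   0.04684857] disc [0.59218912 0.04758161 0.07      ]
handle [0.55577262 0.09295935 0.169     ] [-0.03552238  0.04611078] 0.05820690153665019
[0.48177532 0.01919759 0.14      ]
[ 0.37656311 -0.00524739  0.083     ]
bar 160 264.1875 177.825 257 272 170 186
han 167 255.53892215568862 198.4431137724551 249 263 185 209
pred bar [265.57145245 177.39819355] pred han [256.38010101 198.41641494]
```

The estimates agree across both views: pointer end, ring and handle radius all match (58.2 mm against 58). Next I plan the approach.

```bash
cat > a.py <<'E'
from h import *
s=r.read_state(); p=s['ee_pos']; q=R.from_quat(s['eef_rot'])
a0=np.arctan2(*q.apply([0,1,0])[[1,0]]); print(a0)
n=18; w=[]
for i in range(1,n+1):
    t=i/n; xy=p[:2]+(np.array([.4465,.0113])-p[:2])*t
    w.append(((*xy,min(.222+.02*i,.27)),a0+(-1.333-a0)*t))
w.append(((.4465,.0113,.22),-1.333)); w.append(((.4465,.0113,.19),-1.333))
print(plan(p,q,w,80))
E
python3 a.py
```

```text
1.3220022277732228
[[[-2.39,-2.8,-1.98],[-0.001,0.0,0.148],80],[[-2.77,-2.42,-2.0],[0.0,-0.0,0.147],80],[[-3.1,-1.98,-0.8],[0.0,-0.0,0.148],80],[[-3.36,-1.51,0.0],[0.0,-0.0,0.147],80],[[-3.54,-0.99,-0.0],[0.0,-0.0,0.148],80],[[-3.66,-0.47,-0.0],[0.0,-0.0,0.147],80],[[-3.67,0.08,-0.0],[0.0,-0.0,0.148],80],[[-3.63,0.62,-0.0],[0.0,-0.0,0.147],80],[[-3.5,1.14,-0.0],[0.0,-0.0,0.148],80],[[-3.29,1.65,-0.01],[0.0,-0.0,0.147],80],[[-3.02,2.11,0.0],[0.0,-0.0,0.148],80],[[-2.67,2.53,0.0],[0.0,-0.0,0.147],80],[[-2.27,2.89,0.0],[-0.0,-0.0,0.148],80],[[-1.82,3.2,0.0],[-0.0,-0.0,0.147],80],[[-1.33,3.43,-0.0],[-0.0,-0.0,0.148],80],[[-0.82,3.6,-0.0],[-0.0,-0.0,0.147],80],[[-0.27,3.66,-0.0],[-0.0,-0.0,0.148],80],[[0.27,3.68,-0.0],[-0.0,-0.0,0.147],80],[[-0.01,-0.0,5.0],[-0.0,-0.0,0.0],80],[[0.0,-0.0,3.0],[-0.0,-0.0,0.0],80]]
(array([0.44647752, 0.01128615, 0.1899638 ]), Rotation.from_matrix(array([[ 9.71858875e-01,  2.35563762e-01,  2.00770930e-04],
                            [ 2.35563667e-01, -9.71858832e-01,  4.11612633e-04],
                            [ 2.92082022e-04, -3.52735054e-04, -9.99999895e-01]])))
```

>>> move_arm(targets=[[[-2.39, -2.8, -1.98], [0, 0, 0.148], 80], [[-2.77, -2.42, -2.0], [0, 0, 0.147], 80], [[-3.1, -1.98, -0.8], [0, 0, 0.148], 80], [[-3.36, -1.51, 0], [0, 0, 0.147], 80], [[-3.54, -0.99, 0], [0, 0, 0.148], 80], [[-3.66, -0.47, 0], [0, 0, 0.147], 80], [[-3.67, 0.08, 0], [0, 0, 0.148], 80], [[-3.63, 0.62, 0], [0, 0, 0.147], 80], [[-3.5, 1.14, 0], [0, 0, 0.148], 80], [[-3.29, 1.65, 0], [0, 0, 0.147], 80], [[-3.02, 2.11, 0], [0, 0, 0.148], 80], [[-2.67, 2.53, 0], [0, 0, 0.147], 80], [[-2.27, 2.89, 0], [0, 0, 0.148], 80], [[-1.82, 3.2, 0], [0, 0, 0.147], 80], [[-1.33, 3.43, 0], [0, 0, 0.148], 80], [[-0.82, 3.6, 0], [0, 0, 0.147], 80], [[-0.27, 3.66, 0], [0, 0, 0.148], 80], [[0.27, 3.68, 0], [0, 0, 0.147], 80], [[0, 0, 5.0], [0, 0, 0], 80], [[0, 0, 3.0], [0, 0, 0], 80]], grip_force=55)

```text
time: 2.75
ee_pos: [0.446, 0.0108, 0.1886]
eef_rot: [0.993, 0.118, -0.001, -0.0]
ft_force: [-0.4, -0.5, 0.0]
width: 0.0698
grip_force: 0.0
```

```bash
cat > st.py <<'E'
from h import *
s=r.read_state(); q=R.from_quat(s['eef_rot'])
print('t',s['time'],s['ee_pos'].round(4),'a',np.arctan2(*q.apply([0,1,0])[[1,0]]).round(4),'z',q.apply([0,0,1]).round(3),'F',s['ft_force'].round(1),'w',round(s['width'],4),s['grip_force'],s['joint_positions'].round(2))
E
python3 st.py
```

```text
t 2.75 [0.446  0.0108 0.1886] a -1.3342 z [-0.001 -0.    -1.   ] F [-0.4 -0.5  0. ] w 0.0698 0.0 [-0.69 -0.08  0.55  1.98  0.04  1.23 -1.49]
```

>>> move_arm(targets=[[[0, 0, 4], [0, 0, 0], 60], [[0, 0, 3], [0, 0, 0], 60], [[0, 0, 1], [0, 0, 0], 60], [[0, 0, 0], [0, 0, 0], 60], [[0, 0, 0], [0, 0, 0], 0], [[0, 0, 0], [0, 0, 0], 0], [[0, 0, 0], [0, 0, 0], 0], [[0, 0, 0], [0, 0, 0], 0], [[0, 0, 0], [0, 0, 0], 0]])

```text
time: 3.88
ee_pos: [0.447, 0.0108, 0.1106]
eef_rot: [0.993, 0.118, 0.0, 0.0]
ft_force: [0.2, -3.1, 3.3]
width: 0.0196
grip_force: 55.0
```

```bash
python3 st.py
python3 - <<'E'
from h import *
b=cam('scene'); cv2.imwrite('pics/s1.png',cv2.resize(b['image'][90:290,150:370],None,fx=3,fy=3))
E
```

```text
t 3.875 [0.447  0.0108 0.1106] a -1.3336 z [ 0.001 -0.    -1.   ] F [ 0.2 -3.1  3.3] w 0.0196 55.00040757469833 [-0.68  0.02  0.57  2.07 -0.01  1.05 -1.44]
```

View pics/s1.png

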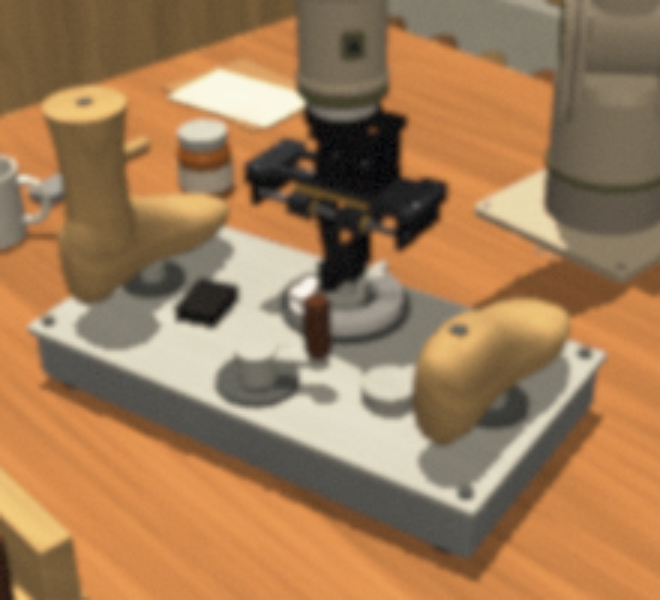

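The fingers hold the bar (19.6 mm wide) and the gripper's long body lies along the closing line, well clear. Now I lift.

>>> move_arm(targets=[[[0, 0, -0.5], [0, 0, 0], 0], [[0, 0, -0.5], [0, 0, 0], 0], [[0, 0, -0.5], [0, 0, 0], 0], [[0, 0, -0.4], [0, 0, 0], 0], [[0, 0, 0], [0, 0, 0], 0], [[0, 0, 0], [0, 0, 0], 0]])

```text
time: 4.68
ee_pos: [0.4467, 0.0109, 0.1286]
eef_rot: [0.993, 0.118, 0.0, 0.001]
ft_force: [5.9, -3.9, -12.0]
width: 0.0196
grip_force: 55.0
```

```bash
python3 st.py
```

```text
t 4.675 [0.4467 0.0109 0.1286] a -1.3333 z [ 0.001 -0.001 -1.   ] F [  5.9  -3.9 -12. ] w 0.0196 54.99557892791927 [-0.69 -0.    0.57  2.05  0.    1.09 -1.46]
```

>>> move_arm(targets=[[[0, 0, 0], [0, 0, -0.114], 0], [[0, 0, 0], [0, 0, -0.114], 0], [[0, 0, 0], [0, 0, -0.114], 0], [[0, 0, 0], [0, 0, -0.113], 0], [[0, 0, 0], [0, 0, -0.113], 0], [[0, 0, 0], [0, 0, -0.113], 0], [[0, 0, 0], [0, 0, -0.113], 0], [[0, 0, 0], [0, 0, -0.113], 0], [[0, 0, 0], [0, 0, -0.113], 0], [[0, 0, 0], [0, 0, -0.113], 0], [[0, 0, 0], [0, 0, 0], 0], [[0, 0, 0], [0, 0, 0], 0]])

```text
time: 6.18
ee_pos: [0.4466, 0.0109, 0.1285]
eef_rot: [0.774, 0.633, -0.0, 0.0]
ft_force: [6.6, -2.9, -10.8]
width: 0.0196
grip_force: 55.0
```

```bash
python3 st.py
```

```text
t 6.175 [0.4466 0.0109 0.1285] a -0.2002 z [ 0.    -0.001 -1.   ] F [  6.6  -2.9 -10.8] w 0.0196 54.995545567944646 [-0.69 -0.    0.57  2.05  0.    1.09 -0.32]
```

>>> move_arm(targets=[[[0, 0, 0.5], [0, 0, 0], 0], [[0, 0, 0.5], [0, 0, 0], 0], [[0, 0, 0.5], [0, 0, 0], 0], [[0, 0, 0.3], [0, 0, 0], 0], [[0, 0, 0], [0, 0, 0], 0], [[0, 0, 0], [0, 0, 0], 0]])

```text
time: 6.92
ee_pos: [0.4466, 0.0109, 0.1109]
eef_rot: [0.774, 0.633, -0.0, 0.0]
ft_force: [5.5, -3.2, -8.0]
width: 0.0199
grip_force: 55.0
```

```bash
python3 st.py
```

```text
t 6.925 [0.4466 0.0109 0.1109] a -0.2003 z [ 0.    -0.001 -1.   ] F [ 5.5 -3.2 -8. ] w 0.0199 54.99685926362872 [-0.69  0.02  0.58  2.07 -0.01  1.05 -0.31]
```

Spring force is down to 8 N, so it is about home. I release and rise.

>>> move_arm(targets=[[[0, 0, 0.1], [0, 0, 0], 0], [[0, 0, 0], [0, 0, 0], 55], [[0, 0, 0], [0, 0, 0], 55], [[0, 0, 0], [0, 0, 0], 55], [[0, 0, -3], [0, 0, 0], 55], [[0, 0, -4], [0, 0, 0], 55], [[0, 0, -4], [0, 0, 0], 55], [[-4, 0, -3], [0, 0, 0], 55], [[-4, 0, -3], [0, 0, 0], 55], [[-4, 0, 0], [0, 0, 0], 55], [[0, 0, 0], [0, 0, 0], 55]])

```text
time: 8.3
ee_pos: [0.4222, -0.1087, 0.2807]
eef_rot: [0.776, 0.631, 0.001, -0.0]
ft_force: [-0.1, 0.8, -0.7]
width: 0.0479
grip_force: 0.0
```

```bash
python3 st.py
python3 - <<'E'
from h import *
b=cam('scene'); a=cam('top')
X=lambda i:cv2.resize(i,(396,360),interpolation=cv2.INTER_CUBIC)
cv2.imwrite('pics/c2.png',np.hstack([X(b['image'][130:250,190:322]),X(a['image'][130:250,190:322])]))
E
```

```text
t 8.3 [ 0.4222 -0.1087  0.2807] a -0.2047 z [ 0.001  0.001 -1.   ] F [-0.1  0.8 -0.7] w 0.0479 0.0 [-0.61 -0.21  0.67  1.86  0.13  1.44 -0.17]
```

View pics/c2.png

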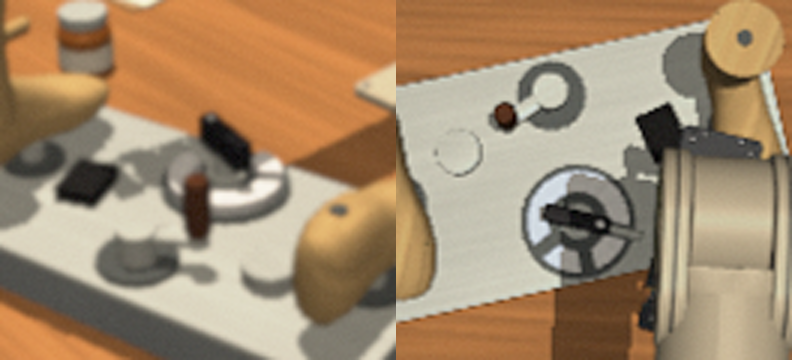

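The pointer now lies in the boot-side notch. The bar's centre in the scene view is about (265.3,177.7), against a seated prediction of (265.6,177.4), so it is fully home. Next is the crank.

```bash
cat > b.py <<'E'
from h import *
s=r.read_state(); p=s['ee_pos']; q=R.from_quat(s['eef_rot'])
a0=np.arctan2(*q.apply([0,1,0])[[1,0]]); T=np.array([.5564,.0932,.21])
w=[(p+(T-p)*i/8,a0+(.238-a0)*i/8) for i in range(1,9)]+[((*T[:2],.18),.238),((*T[:2],.15),.238),((*T[:2],.125),.238)]
plan(p,q,w,55)
E
python3 b.py
```

```text
[[[2.77,1.14,0.88],[-0.0,-0.001,-0.055],55],[[2.7,1.3,0.87],[-0.0,0.0,-0.055],55],[[2.62,1.44,0.88],[-0.0,0.0,-0.054],55],[[2.55,1.58,0.88],[-0.0,0.0,-0.055],55],[[2.45,1.72,0.87],[-0.0,0.0,-0.055],55],[[2.36,1.85,0.88],[-0.0,0.0,-0.055],55],[[2.25,1.98,0.87],[-0.0,0.0,-0.054],55],[[2.14,2.09,0.88],[-0.0,0.0,-0.055],55],[[-0.0,0.0,3.0],[-0.0,0.0,-0.0],55],[[0.0,0.01,3.0],[-0.0,0.0,-0.0],55],[[0.0,-0.0,2.5],[-0.0,0.0,-0.0],55]]
```

>>> move_arm(targets=[[[2.77, 1.14, 0.88], [0, -0.001, -0.055], 55], [[2.7, 1.3, 0.87], [0, 0, -0.055], 55], [[2.62, 1.44, 0.88], [0, 0, -0.054], 55], [[2.55, 1.58, 0.88], [0, 0, -0.055], 55], [[2.45, 1.72, 0.87], [0, 0, -0.055], 55], [[2.36, 1.85, 0.88], [0, 0, -0.055], 55], [[2.25, 1.98, 0.87], [0, 0, -0.054], 55], [[2.14, 2.09, 0.88], [0, 0, -0.055], 55], [[0, 0, 0], [0, 0, 0], 55], [[0, 0, 0], [0, 0, 0], 55]])

```text
time: 9.65
ee_pos: [0.556, 0.093, 0.2095]
eef_rot: [0.618, 0.786, -0.001, -0.0]
ft_force: [-1.4, -0.5, -0.2]
width: 0.048
grip_force: 0.0
```

```bash
python3 st.py
python3 - <<'E'
from h import *
b=cam('scene'); cv2.imwrite('pics/s3.png',cv2.resize(b['image'][120:250,180:330],None,fx=4,fy=4,interpolation=cv2.INTER_CUBIC))
E
```

```text
t 9.65 [0.556  0.093  0.2095] a 0.2383 z [-0.001 -0.002 -1.   ] F [-1.4 -0.5 -0.2] w 0.048 0.0 [-0.75  0.22  0.59  1.67 -0.12  1.29  0.1 ]
```

View pics/s3.png

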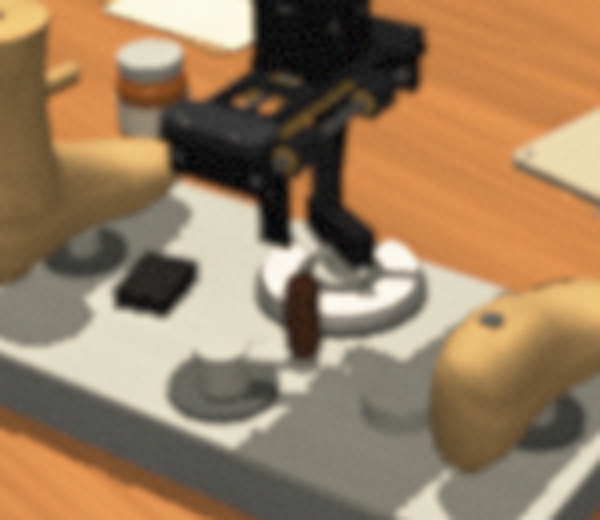

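The finger tips, near crop (275,245) and (325,215), straddle the handle's top at (302,275). I go down and close.

>>> move_arm(targets=[[[0, 0, 3], [0, 0, 0], 55], [[0, 0, 3], [0, 0, 0], 55], [[0, 0, 2.4], [0, 0, 0], 55], [[0, 0, 0], [0, 0, 0], 55], [[0, 0, 0], [0, 0, 0], 0], [[0, 0, 0], [0, 0, 0], 0], [[0, 0, 0], [0, 0, 0], 0], [[0, 0, 0], [0, 0, 0], 0]], grip_force=20)

```text
time: 10.7
ee_pos: [0.557, 0.0927, 0.1269]
eef_rot: [0.618, 0.786, 0.0, 0.001]
ft_force: [-0.3, 0.1, 4.5]
width: 0.0256
grip_force: 20.0
```

```bash
python3 st.py
cat > c.py <<'E'
from h import *
import sys
k0,k1,N=map(int,sys.argv[1:4])
s=r.read_state(); q=Rt(.238); ax=np.array([.5918,.0472]); h=s['ee_pos']
v=h[:2]-ax; th=np.arctan2(v[1],v[0]); print('r',np.hypot(*v),'th',th)
th0=2.227
P=lambda k:np.array([*(ax+.058*np.array([np.cos(th0-2*np.pi*k/N),np.sin(th0-2*np.pi*k/N)])),0])
out=[];p=P(k0)
for k in range(k0+1,k1+1):
    d=np.round(q.inv().apply(P(k)-p)*100,2);p=p+q.apply(d/100); out.append([d.tolist(),[0,0,0],0])
print(str(out).replace(' ',''))
E
python3 c.py 0 24 24
```

```text
t 10.7 [0.557  0.0927 0.1269] a 0.238 z [ 0.001 -0.    -1.   ] F [-0.3  0.1  4.5] w 0.0256 19.999555943068117 [-0.73  0.3   0.57  1.77 -0.18  1.12  0.14]
r 0.05731289936216277 th 2.2234626381780602
[[[0.43,1.45,0.0],[0,0,0],0],[[0.04,1.52,0.0],[0,0,0],0],[[-0.36,1.47,0.0],[0,0,0],0],[[-0.72,1.33,0.0],[0,0,0],0],[[-1.04,1.1,0.0],[0,0,0],0],[[-1.29,0.79,0.0],[0,0,0],0],[[-1.46,0.42,0.0],[0,0,0],0],[[-1.51,0.04,0.0],[0,0,0],0],[[-1.47,-0.35,0.0],[0,0,0],0],[[-1.33,-0.72,0.0],[0,0,0],0],[[-1.1,-1.05,0.0],[0,0,0],0],[[-0.79,-1.29,0.0],[0,0,0],0],[[-0.43,-1.45,0.0],[0,0,0],0],[[-0.04,-1.51,0.0],[0,0,0],0],[[0.36,-1.48,0.0],[0,0,0],0],[[0.72,-1.33,0.0],[0,0,0],0],[[1.04,-1.09,0.0],[0,0,0],0],[[1.29,-0.79,0.0],[0,0,0],0],[[1.46,-0.43,0.0],[0,0,0],0],[[1.51,-0.04,0.0],[0,0,0],0],[[1.47,0.35,0.0],[0,0,0],0],[[1.33,0.73,0.0],[0,0,0],0],[[1.1,1.04,0.0],[0,0,0],0],[[0.79,1.29,0.0],[0,0,0],0]]
```

>>> move_arm(targets=[[[0.43, 1.45, 0], [0, 0, 0], 0], [[0.04, 1.52, 0], [0, 0, 0], 0], [[-0.36, 1.47, 0], [0, 0, 0], 0], [[-0.72, 1.33, 0], [0, 0, 0], 0], [[-1.04, 1.1, 0], [0, 0, 0], 0], [[-1.29, 0.79, 0], [0, 0, 0], 0]])

```text
time: 11.45
ee_pos: [0.6383, 0.0824, 0.1268]
eef_rot: [0.618, 0.786, -0.0, -0.0]
ft_force: [-6.2, -0.8, 10.0]
width: 0.0256
grip_force: 20.0
```

```bash
python3 st.py; python3 c.py 0 0 24
```

```text
t 11.45 [0.6383 0.0824 0.1268] a 0.2388 z [-0. -0. -1.] F [-6.2 -0.8 10. ] w 0.0256 20.001549914013594 [-0.62  0.48  0.56  1.55 -0.27  1.19  0.23]
r 0.05835287224604774 th 0.648491784419094
[]
```

Forces stay small and the radius is 58.4 mm. I raise 1 mm to ease the vertical load and finish the first turn.

>>> move_arm(targets=[[[-1.46, 0.42, -0.1], [0, 0, 0], 0], [[-1.51, 0.04, 0], [0, 0, 0], 0], [[-1.47, -0.35, 0], [0, 0, 0], 0], [[-1.33, -0.72, 0], [0, 0, 0], 0], [[-1.1, -1.05, 0], [0, 0, 0], 0], [[-0.79, -1.29, 0], [0, 0, 0], 0], [[-0.43, -1.45, 0], [0, 0, 0], 0], [[-0.04, -1.51, 0], [0, 0, 0], 0], [[0.36, -1.48, 0], [0, 0, 0], 0], [[0.72, -1.33, 0], [0, 0, 0], 0], [[1.04, -1.09, 0], [0, 0, 0], 0], [[1.29, -0.79, 0], [0, 0, 0], 0], [[1.46, -0.43, 0], [0, 0, 0], 0], [[1.51, -0.04, 0], [0, 0, 0], 0], [[1.47, 0.35, 0], [0, 0, 0], 0], [[1.33, 0.73, 0], [0, 0, 0], 0], [[1.1, 1.04, 0], [0, 0, 0], 0], [[0.79, 1.29, 0], [0, 0, 0], 0]])

```text
time: 13.7
ee_pos: [0.556, 0.0921, 0.1269]
eef_rot: [0.618, 0.786, -0.001, 0.0]
ft_force: [1.8, -6.2, -1.2]
width: 0.0257
grip_force: 20.0
```

```bash
python3 st.py; python3 c.py 0 0 24
```

```text
t 13.7 [0.556  0.0921 0.1269] a 0.2377 z [-0.001 -0.002 -1.   ] F [ 1.8 -6.2 -1.2] w 0.0257 20.004910994321108 [-0.72  0.3   0.56  1.77 -0.17  1.12  0.13]
r 0.057462056371263635 th 2.243930063611254
[]
```

One turn is done. Now the second.

>>> move_arm(targets=[[[0.43, 1.45, 0], [0, 0, 0], 0], [[0.04, 1.52, 0], [0, 0, 0], 0], [[-0.36, 1.47, 0], [0, 0, 0], 0], [[-0.72, 1.33, 0], [0, 0, 0], 0], [[-1.04, 1.1, 0], [0, 0, 0], 0], [[-1.29, 0.79, 0], [0, 0, 0], 0], [[-1.46, 0.42, 0], [0, 0, 0], 0], [[-1.51, 0.04, 0], [0, 0, 0], 0], [[-1.47, -0.35, 0], [0, 0, 0], 0], [[-1.33, -0.72, 0], [0, 0, 0], 0], [[-1.1, -1.05, 0], [0, 0, 0], 0], [[-0.79, -1.29, 0], [0, 0, 0], 0], [[-0.43, -1.45, 0], [0, 0, 0], 0], [[-0.04, -1.51, 0], [0, 0, 0], 0], [[0.36, -1.48, 0], [0, 0, 0], 0], [[0.72, -1.33, 0], [0, 0, 0], 0], [[1.04, -1.09, 0], [0, 0, 0], 0], [[1.29, -0.79, 0], [0, 0, 0], 0], [[1.46, -0.43, 0], [0, 0, 0], 0], [[1.51, -0.04, 0], [0, 0, 0], 0]])

```text
time: 16.2
ee_pos: [0.5346, 0.0389, 0.1271]
eef_rot: [0.618, 0.786, 0.0, 0.002]
ft_force: [15.8, -0.2, -14.2]
width: 0.0257
grip_force: 20.0
```

>>> move_arm(targets=[[[1.47, 0.35, 0], [0, 0, 0], 0], [[1.33, 0.73, 0], [0, 0, 0], 0], [[1.1, 1.04, 0], [0, 0, 0], 0], [[0.79, 1.29, 0], [0, 0, 0], 0], [[0, 0, 0], [0, 0, 0], 0], [[0, 0, 0], [0, 0, 0], 0]])

```text
time: 16.95
ee_pos: [0.5567, 0.0926, 0.127]
eef_rot: [0.618, 0.786, -0.0, 0.0]
ft_force: [3.8, -1.7, -4.0]
width: 0.0255
grip_force: 20.0
```

```bash
python3 st.py; python3 c.py 0 0 24
```

```text
t 16.95 [0.5567 0.0926 0.127 ] a 0.238 z [ 0.    -0.001 -1.   ] F [ 3.8 -1.7 -4. ] w 0.0255 20.001428502146155 [-0.7   0.29  0.54  1.77 -0.16  1.12  0.13]
r 0.0573538577751135 th 2.2294341202392283
[]
```

The angle is within 0.006 rad of the start. I let go, rise and check.

>>> move_arm(targets=[[[0, 0, 0], [0, 0, 0], 50], [[0, 0, 0], [0, 0, 0], 50], [[0, 0, 0], [0, 0, 0], 50], [[0, 0, -3], [0, 0, 0], 50], [[0, 0, -4], [0, 0, 0], 50], [[0, 0, -5], [0, 0, 0], 50], [[-2, -4, -4], [0, 0, 0], 50], [[-2, -6, 0], [0, 0, 0], 50], [[-2, -6, 0], [0, 0, 0], 50], [[0, 0, 0], [0, 0, 0], 50], [[0, 0, 0], [0, 0, 0], 50]])

```text
time: 18.32
ee_pos: [0.4165, -0.0022, 0.2876]
eef_rot: [0.618, 0.786, 0.0, 0.0]
ft_force: [-0.2, 1.1, 0.7]
width: 0.0434
grip_force: 0.0
```

```bash
python3 st.py
python3 - <<'E'
from h import *
a=cam('top'); b=cam('scene'); f=5
cv2.imwrite('pics/c4.png',np.hstack([cv2.resize(x,(396,396),interpolation=cv2.INTER_CUBIC) for x in (a['image'][130:262,180:312],b['image'][120:252,180:312])]))
hsv=cv2.cvtColor(b['image'],cv2.COLOR_BGR2HSV)
x0,y0,x1,y1=248,185,264,215
v,u=np.nonzero(hsv[y0:y1,x0:x1,2]<90); print('handle scene',len(u),u.mean()+x0,v.mean()+y0)
E
```

```text
t 18.325 [ 0.4165 -0.0022  0.2876] a 0.2384 z [ 0.001  0.    -1.   ] F [-0.2  1.1  0.7] w 0.0434 0.0 [-0.74 -0.24  0.54  1.88  0.12  1.46  0.01]
handle scene 169 255.82248520710058 199.85798816568047
```

View pics/c4.png

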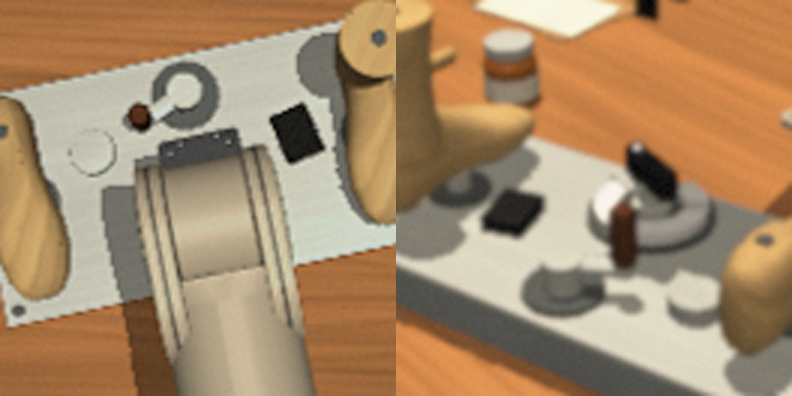

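Run:
```python
from h import *
a=cam('top');b=cam('scene')
for nm,i0,c,(x0,y0,x1,y1),z in (('top','t0.png',a,(218,160,236,177),.169),('scene','s0.png',b,(246,180,266,218),.142)):
    for im in (cv2.imread('pics/'+i0),c['image']):
        I=im[y0:y1,x0:x1].astype(float); M=(I[...,2]-I[...,0]>15)&(I[...,2]<130); w=M.astype('uint8')
        n,l,st,ce=cv2.connectedComponentsWithStats(w); k=1+st[1:,4].argmax(); uv=ce[k]+[x0,y0]
        print(nm,st[k,4],uv.round(2),ray(c,*uv,z)[:2].round(4))
```

```text
top 47 [225.89 167.6 ] [0.5566 0.0928]
top 47 [226.15 168.  ] [0.5553 0.0919]
scene 200 [255.44 198.7 ] [0.5604 0.0944]
scene 226 [256.14 199.55] [0.5618 0.0987]
```

```bash
python3 -c "
from bench import r
print(r.close_job())"
```

```text
the job is handed in; nothing more can be done
None
```

The selector is seated in the boot-side notch (+1.134), the crank was then wound two full clockwise turns and let go within about 0.03 rad of its start, and the job was handed in at about 18 s, with no contact seen with anything else on the bench.

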